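Pry the retaining ring off the feed shaft and take off the pulley

ROBOT

A 6-joint arm with a two-finger parallel gripper is mounted at the origin on the work surface. World frame = base frame: x ahead of the robot, y to its left, z up, the work surface at z = 0. Lengths are in mm, angles in rad, forces in N, time in s.
With the tool pointing down it reaches from about 350 to 800 mm from the base axis. Payload 7.3 kg.
Tool frame: the origin (TCP) lies on the centre line of the jaws, within the pads' length; the fingertips stand 17 mm ahead of it and the grasp point (between the pads) lies 2 mm behind it (bot.nose_length is the distance from the TCP to the fingertips, in mm); z points along the fingers, y is the line along which they close (so a half turn about z gives the same grasp; the last joint's range is limited). The gripper opens to 85 mm and grips with 20 to 120 N. Pads are 22 mm wide; open, the fingers measure 114 mm over their backs; the gripper's body (76 mm by 85 mm) begins 54 mm behind the grasp point. The pads swing forward as they close: fully open they stand 13 mm farther back than shut.
Start: joints at [0.965, 0.342, 1.524, -0, 1.275, -0.146], TCP at [232.968, 470.501, 221.822] pointing down, gripper open.
Joint ranges: [-2.53, 2.53], [-0.77, 2.02], [0.04, 2.7], [-1, 4.14], [0.28, 2.66], [-3.11, 3.11]. Speed limits (rad/s): [2.57, 2.57, 3.14, 3.14, 3.14, 3.14].

INTERFACE

Orientations are given as a 3x3 rotation matrix whose columns are the frame's x, y, z axes.
In Python, from workcell import bot, vision gives the robot as it stands. The module is installed in compiled form; this text tells all that it offers.
- The arm moves only by the tool servo_tool, never from a script. Its argument "targets" is a list of rows, each an object of numbers: "grip": the finger opening in m, from 0 to 0.0854; "tx", "ty", "tz": the shift along the world's x, y, z in m; "wx", "wy", "wz": the turn, a rotation vector about the world's x, y, z in degrees. In form: [{"grip": .., "tx": .., "ty": .., "tz": .., "wx": .., "wy": .., "wz": ..}, ...]. A call has 1 to 12 rows; each row shifts and turns the commanded pose from where the row before left it; what a row does not reach is not made up. A row lasts 1/8 s, in which the tool goes at most 62.5 mm and 10.7 degrees, less where a joint would pass 70% of its speed; a pose out of reach is approached as far as the arm can. A call is refused whole if a number of a shift passes 0.0625 or a number of a turn 10.7, either way. A call with a gripper value outside its range is refused whole. The fingers move at their own pace and stop on an object; "newtons" is the grip in N (left out, the last holds). Time passes only in rows, so rows that do not move let the fingers close. It gives the time, the measured TCP pose, the force, the opening and the grip force at its end, in the units of the state.
- bot.read_state(): the state, without advancing time (a new reading comes with each control period).
- vision.snapshot(name): name is "scene" or "top" or "wrist"; returns the picture (400x640x3 uint8, blue, green, red); there is no depth.
- vision.calibration(name): a dict with "mtx" (3x3 intrinsics, pixels), "camera_from_world" (4x4, takes a point from world to camera coordinates); the wrist camera has in their place "T_tool_cam" (4x4, takes a point from camera to tool coordinates, whose origin is the TCP and whose axes are the flange's). Camera axes: x right, y down, z forward; pixel columns grow to the right and rows downward; lengths in mm; the calibration is good to about 2 mm. A picture is of the moment at which its call begins: read the wrist's pose just before it. calibration takes no time and is no camera call.
- bot.job_done(): hands the job in; it is judged then, once.
Trained networks look in the newest picture that a camera, given by its name, has taken for a name from the list of things; names that differ only in an ending like _2 or _b are one class to them, and where a whole thing is asked for, a point or a joint stands for the part that bears it (a point fixed in the world has none). Each returns a list of dicts, best first, with "score" (0 to 1); they miss things now and then, are a little off and sometimes report something else, mostly with a low value. They report only what shows in the picture. A call takes as long as a camera call.
- vision.silhouettes(camera, query): "mask" (400x640 bool, what is visible of it) and "extent" ([left, top, right, bottom] in pixels, round what is visible of it).
The state is a dict: "clock": time; "joints": joint angles; "joint_velocities": joint speeds; "effort": joint torques, N m; "tool_pos": TCP position; "tcp_rot": TCP orientation; "ft_force": force on the tool from outside, world axes, zero at the start; "moment": the same for the moment, N m; "finger_gap": opening from 0.0 (shut) to 1.0 (fully open); "finger_force": force on a finger pad.
Only numpy, scipy, OpenCV 4.12 (cv2) and the standard library are available. Lean on these libraries where they do the work, as an engineer would, in place of code of your own. Each camera call takes 0.05 s, during which the arm holds its last target. There are 200 camera calls.

TASK

Take the orange hooked pick and use its hook to pry the brass retaining ring out of its groove in the upright shaft, right off the pulley so that it drops down beside it; do not pull the ring off with your fingers. Lay the pick back in its cradle or down on the bench, then lift the black pulley off the shaft and set it down gently, flat in the blue tray. Leave the other tools and containers on the bench where they are.

Things in the scene. Friction and masses are not known exactly. Their poses are not given: they have to be found in the camera images.
- shaft_groove (a point): Middle of the ring's groove, on the axis of a fixed upright steel shaft, 92 mm above the bench. Green housing below (130 x 100 x 30 mm high, axis at its middle), collar 40 mm diameter with top at 50 mm, then the shaft: 24 mm diameter, groove (88 to 96 mm above the bench) 18 mm diameter, then a 24 mm head with tapered end, top at 113 mm.
- ring_center (a point): Centre of the round part (34 mm outside diameter) of the brass-coloured retaining ring, half-way through its 5 mm thickness; on the shaft axis at the start, 92 mm above the bench. +x points to its pull eye (roughly towards world -y at the start, varies); on the other side it is open between two sprung arm tips that grip the groove.
- ring_eye (a point): Centre of the ring's pull eye, half-way through its 5 mm thickness, 40 mm from ring_center. Round hole 14 mm in diameter (26 mm outside), open above and below, just outside the rim of the pulley.
- pick_grip (a point): Middle, half-way up, of the pick's handle: an orange bar 110 mm long (x), 20 wide (y), 22 high, 60 mm above the bench at the start, level; +x points to the hook, z up. A steel shank 8 mm in diameter runs on to 112 mm from here, where a round pin 6 mm in diameter bends down, leaning slightly back under the shank. 0.12 kg.
- pick_tip (a point): Lower end of the hook's pin: 107 mm ahead (+x) of pick_grip and 37 mm below it.
- cradle: Fixed wooden cradle of the pick; origin under its middle, on the bench; its x axis runs along the pick, towards the hook. Base 140 x 60 mm, 10 mm high; two posts (14 mm thick, at x = -45 and +45 mm, 46 mm wide) carry the handle at 49 mm height between cheeks 27 mm apart that rise to 58 mm. Between the posts the handle is free.
- pulley_center (a point): Centre, half-way up, of the black pulley: 60 mm outside diameter, 40 mm high, shallow belt groove round its middle (50 mm diameter, 16 mm high), 27 mm bore loose on the shaft. Rests on the collar, this point 70 mm above the bench; about 0.25 kg. It comes off by a straight lift until its underside is above the shaft's top.
- pulley: The same pulley, origin at the centre of its underside.
- parts_tray: Fixed open blue plastic tray, 140 (x) x 170 (y) x 30 mm high, walls and floor 4 mm; origin at the centre of its underside, on the bench. It may have changed places with the grey bin.
- scrap_bin: Fixed grey bin of the same size, with scrap metal in it; not to be used.
- ring: The same ring (70 mm long over all, slippery), origin at its underside; it lies level on the pulley. The shaft's head keeps it from being lifted. Pulled level by its eye, away from the shaft, with about 8 N, its arms spread and after some 12 mm it snaps free, and mostly springs off the pulley and the hook; pulled on by 60 mm more it drops off in any case.
- pick: The hooked pick, origin at pick_grip.
- bottle: Loose white squeeze bottle, 66 mm diameter, 160 mm high; leave alone.
- wrench: Loose steel wrench lying on the bench; leave alone.
- brush: Loose brush lying on the bench; leave alone.
- tin: Loose yellow tin, 70 mm diameter, 70 mm high; leave alone.
- flat_bar: Loose steel bar, 160 x 30 x 10 mm; leave alone.
- hammer: Loose hammer lying on the bench; leave alone.

How it is judged:
By the outcome, as a careful person would: the job done as asked, in the order asked, and still so for the second after the job is handed in, with the robot touching nothing.
It also fails if it takes over 69 s, if anything falls off the work surface, if the arm or the gripper's body presses on something with over 40 N, if the wrist force passes 120 N, or if a joint passes its speed limit or range.

## Working session

There is one attempt and no reset: what is moved stays moved. The work goes in short steps, Python scripts to look and compute and a tool call to move; the robot and the scene stay as the last step left them, time stands still between calls to the robot, and variables do not carry over. Pictures are saved under pics/ and viewed, at most 10 in all, crops included, and the job is handed in when it is done.

Besides the shell and the picture viewer there is one more tool, called after "Request:" by a JSON object that holds its "method" and its "body", one argument or row to a line. servo_tool: Moves the arm, as the interface text tells. Its arguments: {"type":"object","properties":{"targets":{"type":"array"},"newtons":{"type":"number"}},"required":["targets"]}

```bash
mkdir -p pics; cat > h.py <<'E'
import numpy as np, cv2
from workcell import bot, vision
def cam(n):
    c=vision.calibration(n); K=np.array(c["mtx"])
    if n=="wrist":
        s=bot.read_state(); T=np.eye(4); T[:3,:3]=s["tcp_rot"]; T[:3,3]=s["tool_pos"]
        return K,np.linalg.inv(T@np.array(c["T_tool_cam"]))
    return K,np.array(c["camera_from_world"])
def P(c): return c[0]@c[1][:3]
def proj(c,X):
    X=np.atleast_2d(X); q=np.c_[X,np.ones(len(X))]@P(c).T; return q[:,:2]/q[:,2:]
def onz(c,uv,z):
    p=P(c); H=np.c_[p[:,0],p[:,1],p[:,2]*z+p[:,3]]; w=np.linalg.solve(H,[uv[0],uv[1],1]); return w[:2]/w[2]
def tri(c1,u1,c2,u2):
    X=cv2.triangulatePoints(P(c1),P(c2),np.float64(u1).reshape(2,1),np.float64(u2).reshape(2,1)); return (X[:3]/X[3]).ravel()
def cen(m):
    y,x=np.nonzero(m); return np.array([x.mean(),y.mean()])
E
python3 - <<'E'
from h import *
np.set_printoptions(precision=1,suppress=True)
for n in ["scene","top"]:
    im=vision.snapshot(n); cv2.imwrite(f"pics/{n}0.png",im); c=cam(n)
    print(n,"cam pos",np.linalg.inv(c[1])[:3,3])
    for q in ["pick","cradle","ring","ring_eye","pulley","parts_tray","scrap_bin","pick_tip"]:
        for r in vision.silhouettes(n,q)[:2]: 
            m=r["mask"]; print(q,round(r["score"],2),np.array(r["extent"]),cen(m),m.sum(), "z0",onz(c,cen(m),0))
            np.save(f"m_{n}_{q}.npy",m) if not __import__('os').path.exists(f"m_{n}_{q}.npy") else 0
print(bot.read_state())
E
```

```text
scene cam pos [1080.1  493.7  938.7]
cradle 0.59 [260.1 145.3 288.2 179.9] [273.4 163.3] 469 z0 [ 513.  -300.6]
cradle 0.3 [299.2 183.8 349.4 234.9] [324.5 209.6] 1084 z0 [535.5 -30.7]
ring 0.43 [300.4 187.7 347.5 233.1] [324.8 210. ] 975 z0 [536.1 -29. ]
ring 0.41 [314.7 179.9 325.5 193.1] [317.6 185.1] 74 z0 [ 477.8 -119.5]
ring_eye 0.71 [391.5 211.8 473.9 281.9] [431.8 246.1] 2839 z0 [413.5 284.5]
ring_eye 0.51 [311.1 177.7 324.9 200.1] [318.2 186.1] 81 z0 [ 479.3 -114.8]
pulley 0.67 [317.8 183.8 336.2 208.6] [325.5 197.5] 289 z0 [497.7 -63.4]
pulley 0.21 [309.4 177.5 324.  196.9] [317.5 185.3] 85 z0 [ 478.4 -119.3]
parts_tray 0.82 [392.1 211.1 472.4 282.1] [432.  245.9] 2833 z0 [412.7 284.7]
scrap_bin 0.89 [347.7 249.8 431.8 328.3] [391.3 289. ] 3576 z0 [603.9 285.4]
pick_tip 0.51 [264.6 140.  286.5 170.1] [273.9 152. ] 185 z0 [ 474.5 -342.8]
top cam pos [ 429.   -18.4 1167.5]
pick 0.84 [385.1 213.3 448.4 227.9] [421.6 217.8] 405 z0 [ 520.5 -293.7]
cradle 0.81 [397.5 208.6 448.3 236.1] [421.5 221.5] 724 z0 [ 509.7 -292.9]
cradle 0.22 [188.5 226.6 251.2 274.1] [221.3 250. ] 2989 z
[... 363 characters left out ...]
6 z0 [420.8 291. ]
parts_tray 0.87 [190.6 227.5 250.6 276.4] [221.3 250. ] 3000 z0 [421.3 290.5]
scrap_bin 0.91 [193.7 160.1 255.1 207.3] [224.1 185.2] 2816 z0 [612.7 289.8]
pick_tip 0.57 [387.7 212.  452.4 228.2] [425.9 218.7] 323 z0 [ 518.  -306.1]
{'clock': 0.9, 'joints': array([ 1. ,  0.3,  1.5, -0. ,  1.3, -0.1]), 'joint_velocities': array([-0.,  0., -0.,  0., -0., -0.]), 'effort': array([ -0. , -43.4, -24.6,  -0. ,   0. ,   0. ]), 'tool_pos': array([233. , 470.5, 221.8]), 'tcp_rot': array([[-0.9,  0.4,  0. ],
       [ 0.4,  0.9,  0. ],
       [-0. ,  0. , -1. ]]), 'ft_force': array([-0.4,  0.3,  0.1]), 'moment': array([0., 0., 0.]), 'finger_force': 0.0, 'finger_gap': 1.001933914902486}
```

```bash
python3 - <<'E'
import cv2,numpy as np
a=cv2.imread("pics/top0.png"); b=cv2.imread("pics/scene0.png")
c1=cv2.resize(a[170:265,295:465],None,fx=4.5,fy=4.5,interpolation=cv2.INTER_CUBIC)[:, :760]
cv2.imwrite("pics/c1.png",c1)
cv2.imwrite("pics/c2.png",cv2.resize(b[120:250,240:400],None,fx=4.5,fy=4.5,interpolation=cv2.INTER_CUBIC))
E
```

```text
(no output)
```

View pics/top0.png

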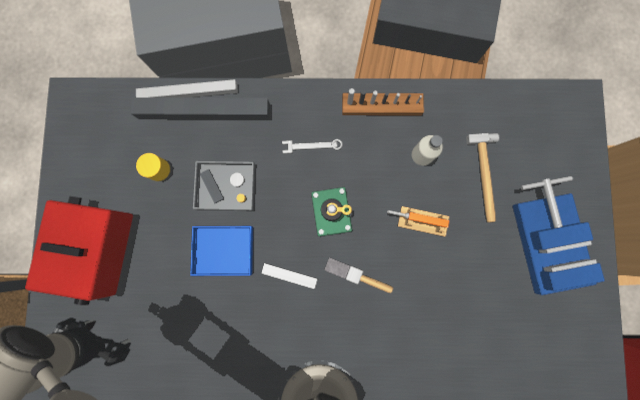

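View pics/c2.png

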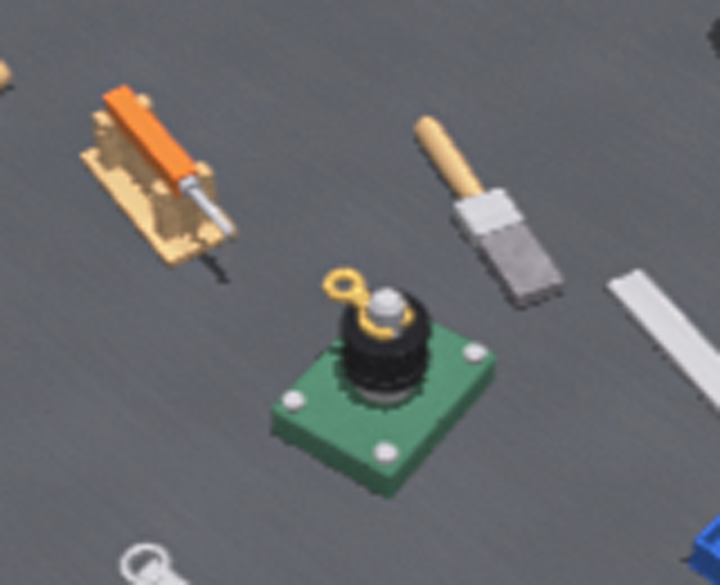

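Request:
{"method": "servo_tool", "body": {
  "targets": [
    {"grip": 0.085,"tx": 0.024,"ty": -0.0525,"tz": 0.011,"wz": -6.5},
    {"tx": 0.024,"ty": -0.0525,"tz": 0.011,"wz": -6.5},
    {"tx": 0.024,"ty": -0.0525,"tz": 0.011,"wz": -6.5},
    {"tx": 0.024,"ty": -0.0525,"tz": 0.011,"wz": -6.5},
    {"tx": 0.024,"ty": -0.0525,"tz": 0.011,"wz": -6.5},
    {"tx": 0.024,"ty": -0.0525,"tz": 0.011,"wz": -6.5},
    {"tx": 0.024,"ty": -0.0525,"tz": 0.011,"wz": -6.5},
    {"tx": 0.024,"ty": -0.0525,"tz": 0.011,"wz": -6.5},
    {"tx": 0.024,"ty": -0.0525,"tz": 0.011,"wz": -6.5},
    {"tx": 0.024,"ty": -0.0525,"tz": 0.011,"wz": -6.5},
    {"tx": 0.024,"ty": -0.0525,"tz": 0.011,"wz": -6.5},
    {"tx": 0.024,"ty": -0.0525,"tz": 0.011,"wz": -6.5}
  ]
}}

```text
invalid input at $.targets[0]: expected keys grip, tx, ty, tz, wx, wy, wz
```

```bash
cat > look.py <<'E'
import sys,os,pickle
from h import *
np.set_printoptions(precision=1,suppress=True)
tag=sys.argv[1]; c=cam("wrist"); im=vision.snapshot("wrist"); cv2.imwrite(f"pics/{tag}.png",im)
s=bot.read_state(); print(s["clock"],s["tool_pos"],s["tcp_rot"],"cam",np.linalg.inv(c[1])[:3,3],c[0][0,0])
D={"c":c,"m":{}}
for q in sys.argv[2:]:
    for i,r in enumerate(vision.silhouettes("wrist",q)[:2]):
        print(q,round(r["score"],2),np.array(r["extent"]),cen(r["mask"]),r["mask"].sum())
        if i==0: D["m"][q]=r["mask"]
pickle.dump(D,open(tag+".pkl","wb"))
E
python3 look.py w1 pick ring_eye ring pulley
```

```text
0.95 [233.  470.5 221.8] [[-0.9  0.4  0. ]
 [ 0.4  0.9  0. ]
 [-0.   0.  -1. ]] cam [170.8 501.9 374.7] 358.3756499104997
```

View pics/w1.png

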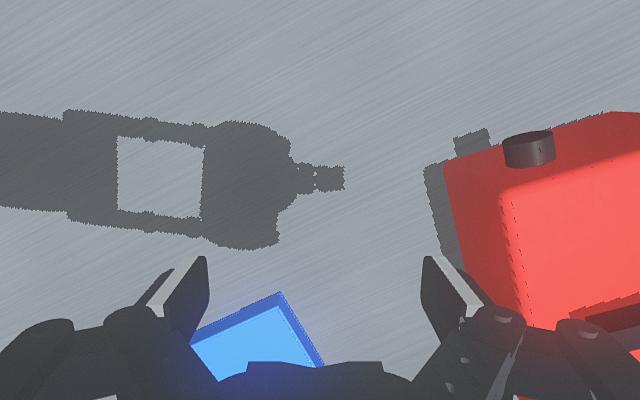

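Request:
{"method": "servo_tool", "body": {
  "targets": [
    {"grip": 0.085,"tx": 0.0227,"ty": -0.055,"tz": 0.012,"wx": 0,"wy": 0,"wz": -6.5},
    {"grip": 0.085,"tx": 0.0227,"ty": -0.055,"tz": 0.012,"wx": 0,"wy": 0,"wz": -6.5},
    {"grip": 0.085,"tx": 0.0227,"ty": -0.055,"tz": 0.012,"wx": 0,"wy": 0,"wz": -6.5},
    {"grip": 0.085,"tx": 0.0227,"ty": -0.055,"tz": 0.012,"wx": 0,"wy": 0,"wz": -6.5},
    {"grip": 0.085,"tx": 0.0227,"ty": -0.055,"tz": 0.012,"wx": 0,"wy": 0,"wz": -6.5},
    {"grip": 0.085,"tx": 0.0227,"ty": -0.055,"tz": 0.012,"wx": 0,"wy": 0,"wz": -6.5},
    {"grip": 0.085,"tx": 0.0227,"ty": -0.055,"tz": 0.012,"wx": 0,"wy": 0,"wz": -6.5},
    {"grip": 0.085,"tx": 0.0227,"ty": -0.055,"tz": 0.012,"wx": 0,"wy": 0,"wz": -6.5},
    {"grip": 0.085,"tx": 0.0227,"ty": -0.055,"tz": 0.012,"wx": 0,"wy": 0,"wz": -6.5},
    {"grip": 0.085,"tx": 0.0227,"ty": -0.055,"tz": 0.012,"wx": 0,"wy": 0,"wz": -6.5},
    {"grip": 0.085,"tx": 0.0227,"ty": -0.055,"tz": 0.012,"wx": 0,"wy": 0,"wz": -6.5},
    {"grip": 0.085,"tx": 0.0227,"ty": -0.055,"tz": 0.012,"wx": 0,"wy": 0,"wz": -6.5}
  ]
}}

```text
clock: 2.65
tool_pos: [505.8, -191.5, 366.3]
tcp_rot: [[0.252, 0.968, 0.001], [0.968, -0.252, -0.0], [0.0, 0.001, -1.0]]
ft_force: [0.1, 1.0, 0.7]
finger_gap: 0.997
finger_force: 0.0
```

Request:
{"method": "servo_tool", "body": {
  "targets": [
    {"grip": 0.085,"tx": 0.0,"ty": -0.03,"tz": 0,"wx": 0,"wy": 0,"wz": 0},
    {"grip": 0.085,"tx": 0.0,"ty": -0.03,"tz": 0,"wx": 0,"wy": 0,"wz": 0},
    {"grip": 0.085,"tx": 0.0,"ty": 0,"tz": 0,"wx": 0,"wy": 0,"wz": 0},
    {"grip": 0.085,"tx": 0.0,"ty": 0,"tz": 0,"wx": 0,"wy": 0,"wz": 0}
  ]
}}

```text
clock: 3.15
tool_pos: [505.3, -249.0, 365.8]
tcp_rot: [[0.248, 0.969, -0.0], [0.969, -0.248, 0.0], [0.0, -0.0, -1.0]]
ft_force: [-0.1, 0.2, 0.0]
finger_gap: 0.993
finger_force: 0.0
```

```bash
python3 look.py w2 pick ring_eye ring pulley cradle pick_tip
```

```text
3.2 [ 505.4 -248.6  366. ] [[ 0.2  1.   0. ]
 [ 1.  -0.2  0. ]
 [ 0.   0.  -1. ]] cam [ 522.3 -181.3  518.6] 358.3756499104997
pick 0.61 [318.8  96.2 339.3 227.2] [327.4 175. ] 1547
ring_eye 0.17 [249.6   3.3 335.   33.6] [283.9  11.2] 1524
cradle 0.81 [305.6 129.1 349.8 227. ] [325.6 174.5] 2583
cradle 0.71 [321.5  96.8 338.7 228.4] [327.1 173.9] 1506
pick_tip 0.66 [323.5  97.2 340.  228.8] [327.5 173.9] 1642
```

View pics/w2.png

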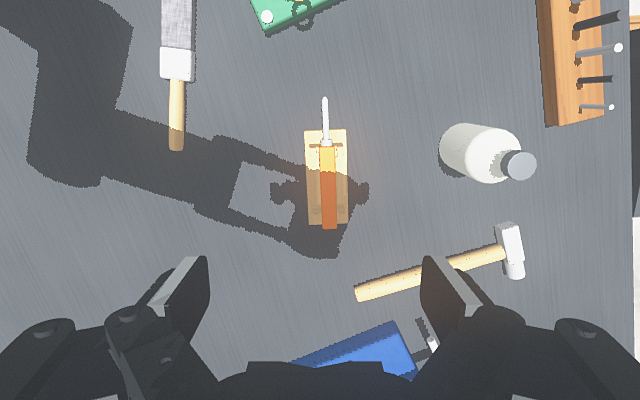

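Request:
{"method": "servo_tool", "body": {
  "targets": [
    {"grip": 0.085,"tx": 0.005,"ty": 0.06,"tz": 0,"wx": 0,"wy": 0,"wz": 0},
    {"grip": 0.085,"tx": 0.005,"ty": 0.06,"tz": 0,"wx": 0,"wy": 0,"wz": 0},
    {"grip": 0.085,"tx": 0.0,"ty": 0,"tz": 0,"wx": 0,"wy": 0,"wz": 0},
    {"grip": 0.085,"tx": 0.0,"ty": 0,"tz": 0,"wx": 0,"wy": 0,"wz": 0}
  ]
}}

```text
clock: 4.0
tool_pos: [515.4, -129.6, 366.0]
tcp_rot: [[0.247, 0.969, 0.0], [0.969, -0.247, -0.001], [-0.001, 0.0, -1.0]]
ft_force: [-0.5, -0.3, -0.2]
finger_gap: 0.995
finger_force: 0.0
```

```bash
python3 look.py w3 pick ring_eye ring pulley cradle; python3 - <<'E'
import cv2
a=cv2.imread("pics/w3.png"); cv2.imwrite("pics/w3c.png",cv2.resize(a[40:340,220:460],None,fx=2,fy=2,interpolation=cv2.INTER_CUBIC))
E
```

```text
4.05 [ 515.4 -130.3  365.8] [[ 0.2  1.   0. ]
 [ 1.  -0.2 -0. ]
 [-0.   0.  -1. ]] cam [532.3 -61.7 518.8] 358.3756499104997
pick 0.91 [332.6 186.1 352.6 307.9] [340.8 256.7] 1479
ring_eye 0.88 [293.9  49.5 330.6 116. ] [313.   85.7] 757
ring 0.61 [292.3  50.2 328.3 111.9] [313.7  86.2] 735
ring 0.16 [284.6  36.6 338.4  95.7] [309.6  63.5] 1471
pulley 0.56 [282.2  36.2 337.1  93.6] [308.7  62.7] 1380
cradle 0.76 [318.  210.  358.1 302.5] [337.2 250.6] 2168
```

View pics/w3c.png

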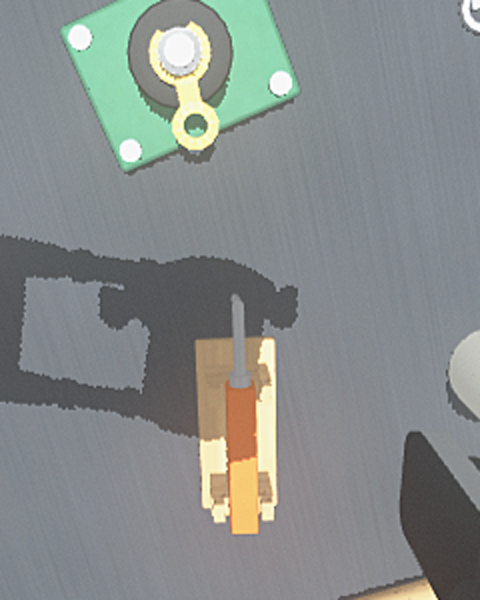

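```bash
cat > m.py <<'E'
from h import *; import pickle
np.set_printoptions(precision=1,suppress=True)
D2=pickle.load(open("w2.pkl","rb"));D3=pickle.load(open("w3.pkl","rb")); c2,c3=D2["c"],D3["c"]
for n,u2,u3,z in [("back",(328.5,228.5),(342,306.5),71),("front",(327,146),(340,231),71),("tip",(325,97),(338,187.5),64)]:
    print(n,tri(c2,u2,c3,u3),onz(c2,u2,z),onz(c3,u3,z))
for n,u,z in [("eye",(317.7,102.5),94.5),("shafttop",(310,65),113)]: print(n,onz(c3,u,z))
# orange mask line fits
for t,c in (("w2",c2),("w3",c3)):
    im=cv2.imread(f"pics/{t}.png"); h=cv2.cvtColor(im,cv2.COLOR_BGR2HSV)
    m=(cv2.inRange(h,(6,180,90),(18,255,255))>0); m[:,:300]=0; m[:,360:]=0
    r=cv2.minAreaRect(np.argwhere(m)[:,::-1].astype(np.float32)); print(t,r,m.sum())
    print(onz(c,r[0],71))
E
python3 m.py
python3 - <<'E'
from h import *
np.set_printoptions(precision=1,suppress=True)
c=cam("scene");t=cam("top")
# eye: scene crop (344,286)/4.5+(240,120); head (386,302)
print("scene eye",onz(c,(240+344/4.5,120+286/4.5),94.5),"top eye",onz(t,(346,210),94.5))
print("tri eye",tri(c,(240+344/4.5,120+286/4.5),t,(346.5,210)))
E
```

```text
back [ 499.6 -348.7   73.2] [ 499.  -349.5] [ 500.  -350.1]
front [ 523.1 -245.1   52.5] [ 523.2 -242.6] [ 523.3 -237.8]
tip [ 535.  -185.    47.9] [ 535.  -184.9] [ 534.4 -180.8]
eye [534.7 -69.5]
shafttop [536.1 -29.7]
w2 ((0.0, 0.0), (0.0, 0.0), 0.0) 0
[206.6   6.9]
w3 ((0.0, 0.0), (0.0, 0.0), 0.0) 0
[216.8 125.6]
scene eye [536.3 -64.6] top eye [532.5 -68.3]
tri eye [532.6 -69.4  88.2]
```

Request:
{"method": "servo_tool", "body": {
  "targets": [
    {"grip": 0.07,"tx": -0.001,"ty": -0.0332,"tz": -0.043,"wx": 0,"wy": 0,"wz": 0.3},
    {"grip": 0.07,"tx": -0.001,"ty": -0.0332,"tz": -0.043,"wx": 0,"wy": 0,"wz": 0.3},
    {"grip": 0.07,"tx": -0.001,"ty": -0.0332,"tz": -0.043,"wx": 0,"wy": 0,"wz": 0.3},
    {"grip": 0.07,"tx": -0.001,"ty": -0.0332,"tz": -0.043,"wx": 0,"wy": 0,"wz": 0.3},
    {"grip": 0.07,"tx": 0,"ty": -0.0332,"tz": -0.043,"wx": 0,"wy": 0,"wz": 0.3},
    {"grip": 0.07,"tx": 0,"ty": 0,"tz": 0,"wx": 0,"wy": 0,"wz": 0},
    {"grip": 0.07,"tx": 0,"ty": 0,"tz": 0,"wx": 0,"wy": 0,"wz": 0}
  ]
}}

```text
clock: 5.18
tool_pos: [511.6, -295.7, 151.5]
tcp_rot: [[0.223, 0.975, 0.001], [0.975, -0.223, -0.0], [0.0, 0.001, -1.0]]
ft_force: [0.4, -0.1, 0.1]
finger_gap: 0.823
finger_force: 0.0
```

```bash
python3 look.py w4 pick ; python3 - <<'E'
from h import *
np.set_printoptions(precision=1,suppress=True)
c=cam("wrist")
u=np.array([.221,.975]); n=np.array([.975,-.221]); o=np.array([511.6,-296.1])
im=cv2.imread("pics/w4.png")
pts=[np.r_[o+u*a+n*b,71] for a,b in ((55,10),(55,-10),(-55,-10),(-55,10))]
q=proj(c,pts); print(q)
cv2.polylines(im,[np.int32(q)],True,(0,255,0),1)
cv2.imwrite("pics/w4o.png",im)
E
```

```text
5.225 [ 512.  -295.5  152.2] [[ 0.2  1.   0. ]
 [ 1.  -0.2 -0. ]
 [-0.   0.  -1. ]] cam [ 526.8 -227.6  304.3] 358.3756499104997
pick 0.69 [298.3  20.2 332.6 278.3] [313.1 169.8] 5898
[[329.2 121.9]
 [298.  121.9]
 [299.9 276.6]
 [327.5 276.6]]
```

View pics/w4o.png

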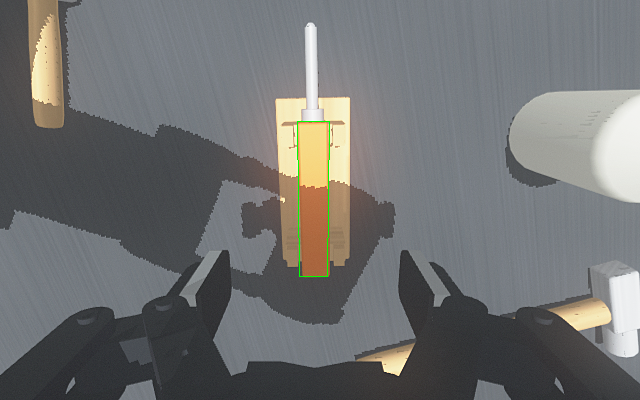

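Request:
{"method": "servo_tool", "body": {
  "newtons": 90,
  "targets": [
    {"grip": 0.07,"tx": 0,"ty": 0,"tz": -0.047,"wx": 0,"wy": 0,"wz": 0},
    {"grip": 0.07,"tx": 0,"ty": 0,"tz": -0.047,"wx": 0,"wy": 0,"wz": 0},
    {"grip": 0.07,"tx": 0,"ty": 0,"tz": 0,"wx": 0,"wy": 0,"wz": 0},
    {"grip": 0.01,"tx": 0,"ty": 0,"tz": 0,"wx": 0,"wy": 0,"wz": 0},
    {"grip": 0.01,"tx": 0,"ty": 0,"tz": 0,"wx": 0,"wy": 0,"wz": 0},
    {"grip": 0.01,"tx": 0,"ty": 0,"tz": 0,"wx": 0,"wy": 0,"wz": 0},
    {"grip": 0.01,"tx": 0,"ty": 0,"tz": 0,"wx": 0,"wy": 0,"wz": 0}
  ]
}}

```text
clock: 6.15
tool_pos: [512.2, -296.1, 59.1]
tcp_rot: [[0.222, 0.975, 0.003], [0.975, -0.222, -0.002], [-0.001, 0.003, -1.0]]
ft_force: [-0.9, 1.6, 9.0]
finger_gap: 0.18
finger_force: 88.1
```

Request:
{"method": "servo_tool", "body": {
  "targets": [
    {"grip": 0.01,"tx": 0,"ty": 0,"tz": 0.03,"wx": 0,"wy": 0,"wz": 0},
    {"grip": 0.01,"tx": 0,"ty": 0,"tz": 0.04,"wx": 0,"wy": 0,"wz": 0},
    {"grip": 0.01,"tx": 0.003,"ty": 0.02,"tz": 0.02,"wx": 0,"wy": 0,"wz": 2.7},
    {"grip": 0.01,"tx": 0.006,"ty": 0.04,"tz": 0,"wx": 0,"wy": 0,"wz": 2.7},
    {"grip": 0.01,"tx": 0.006,"ty": 0.035,"tz": 0,"wx": 0,"wy": 0,"wz": 2.7},
    {"grip": 0.01,"tx": 0.004,"ty": 0.0227,"tz": 0,"wx": 0,"wy": 0,"wz": 2.7},
    {"grip": 0.01,"tx": 0,"ty": 0,"tz": 0,"wx": 0,"wy": 0,"wz": 0},
    {"grip": 0.01,"tx": 0,"ty": 0,"tz": 0,"wx": 0,"wy": 0,"wz": 0}
  ]
}}

```text
clock: 7.15
tool_pos: [530.2, -177.7, 146.7]
tcp_rot: [[0.035, 0.999, -0.0], [0.999, -0.035, -0.0], [-0.0, -0.0, -1.0]]
ft_force: [-0.1, 0.8, -1.2]
finger_gap: 0.181
finger_force: 88.1
```

```bash
cat > ov.py <<'E'
import sys
from h import *
np.set_printoptions(precision=1,suppress=True)
tag=sys.argv[1]; c=cam("wrist"); s=bot.read_state(); im=cv2.imread(f"pics/{tag}.png")
p,R=s["tool_pos"],s["tcp_rot"]; u=R[:,0]; g=p+[0,0,1]
def dot(X,col): 
    q=proj(c,X)[0]; print(X,q); cv2.circle(im,tuple(np.int32(q*8)),12,col,1,cv2.LINE_8,3)
dot(g+u*116,(255,0,0)); dot(g+u*107-[0,0,37],(0,0,255))
E=np.array([534.7,-69.5,94.5]); dot(E,(0,255,0))
t=np.linspace(0,2*np.pi,60)
for r in (7,13): cv2.polylines(im,[np.int32(proj(c,np.c_[E[0]+r*np.cos(t),E[1]+r*np.sin(t),0*t+94.5]))],True,(0,255,0),1)
S=[536.1,-29.7]; cv2.polylines(im,[np.int32(proj(c,np.c_[S[0]+30*np.cos(t),S[1]+30*np.sin(t),0*t+90]))],True,(255,0,255),1)
cv2.imwrite(f"pics/{tag}o.png",cv2.resize(im[0:250,200:440],None,fx=2.4,fy=2.4,interpolation=cv2.INTER_CUBIC))
E
python3 look.py w5 ring_eye pulley; python3 ov.py w5
```

```text
7.2 [ 530.2 -178.1  146.7] [[ 0.  1. -0.]
 [ 1. -0. -0.]
 [-0. -0. -1.]] cam [ 532.5 -107.8  299.5] 358.3756499104997
ring_eye 0.92 [288.7   0.  341.5  45.4] [318.4  19.4] 840
[534.5 -62.6 147.7] [314.7 -32.3]
[534.1 -71.6 110.7] [314.6  15.8]
[534.7 -69.5  94.5] [315.5  18.1]
```

View pics/w5o.png

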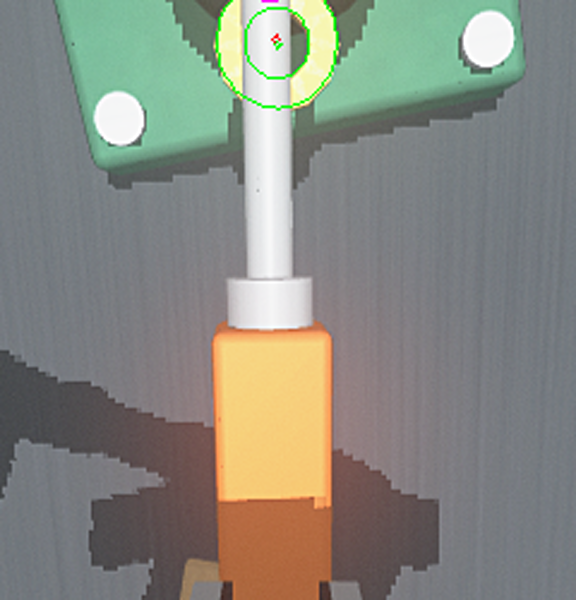

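Request:
{"method": "servo_tool", "body": {
  "targets": [
    {"grip": 0.01,"tx": 0.0017,"ty": 0.0,"tz": -0.012,"wx": 0,"wy": 0,"wz": 0},
    {"grip": 0.01,"tx": 0,"ty": 0,"tz": -0.008,"wx": 0,"wy": 0,"wz": 0},
    {"grip": 0.01,"tx": 0,"ty": 0,"tz": -0.006,"wx": 0,"wy": 0,"wz": 0},
    {"grip": 0.01,"tx": 0,"ty": 0,"tz": 0,"wx": 0,"wy": 0,"wz": 0}
  ]
}}

```text
clock: 7.8
tool_pos: [531.7, -177.7, 120.1]
tcp_rot: [[0.036, 0.999, -0.001], [0.999, -0.036, 0.001], [0.001, -0.001, -1.0]]
ft_force: [0.4, -0.2, -0.9]
finger_gap: 0.183
finger_force: 88.2
```

Request:
{"method": "servo_tool", "body": {
  "targets": [
    {"grip": 0.01,"tx": 0,"ty": 0.0,"tz": -0.012,"wx": 0,"wy": 0,"wz": 0},
    {"grip": 0.01,"tx": 0,"ty": 0,"tz": 0,"wx": 0,"wy": 0,"wz": 0},
    {"grip": 0.01,"tx": 0,"ty": -0.004,"tz": 0,"wx": 0,"wy": 0,"wz": 0},
    {"grip": 0.01,"tx": 0,"ty": -0.004,"tz": 0,"wx": 0,"wy": 0,"wz": 0},
    {"grip": 0.01,"tx": -0.0003,"ty": -0.004,"tz": 0,"wx": 0,"wy": 0,"wz": 0}
  ]
}}

```text
clock: 8.43
tool_pos: [531.4, -188.4, 108.6]
tcp_rot: [[0.036, 0.999, -0.001], [0.999, -0.036, 0.003], [0.003, -0.001, -1.0]]
ft_force: [0.3, 8.0, -1.4]
finger_gap: 0.177
finger_force: 88.1
```

Engaged: 8 N resisting the pull. I'll pull on.

Request:
{"method": "servo_tool", "body": {
  "targets": [
    {"grip": 0.01,"tx": 0,"ty": -0.004,"tz": 0,"wx": 0,"wy": 0,"wz": 0},
    {"grip": 0.01,"tx": 0,"ty": -0.004,"tz": 0,"wx": 0,"wy": 0,"wz": 0},
    {"grip": 0.01,"tx": 0,"ty": -0.005,"tz": 0,"wx": 0,"wy": 0,"wz": 0},
    {"grip": 0.01,"tx": 0,"ty": -0.005,"tz": 0,"wx": 0,"wy": 0,"wz": 0},
    {"grip": 0.01,"tx": 0,"ty": -0.01,"tz": 0,"wx": 0,"wy": 0,"wz": 0},
    {"grip": 0.01,"tx": 0,"ty": -0.015,"tz": 0,"wx": 0,"wy": 0,"wz": 0},
    {"grip": 0.01,"tx": 0,"ty": -0.015,"tz": 0,"wx": 0,"wy": 0,"wz": 0},
    {"grip": 0.01,"tx": 0,"ty": -0.015,"tz": 0,"wx": 0,"wy": 0,"wz": 0},
    {"grip": 0.01,"tx": 0,"ty": -0.01,"tz": 0,"wx": 0,"wy": 0,"wz": 0},
    {"grip": 0.01,"tx": 0,"ty": 0,"tz": 0,"wx": 0,"wy": 0,"wz": 0}
  ]
}}

```text
clock: 9.68
tool_pos: [531.6, -273.6, 108.7]
tcp_rot: [[0.037, 0.999, 0.0], [0.999, -0.037, 0.0], [0.0, 0.0, -1.0]]
ft_force: [0.6, 0.3, -1.7]
finger_gap: 0.182
finger_force: 88.5
```

```bash
python3 look.py w6 ring_eye ring pulley; python3 - <<'E'
from h import *
np.set_printoptions(precision=1,suppress=True)
for n in("scene","top"):
    im=vision.snapshot(n); cv2.imwrite(f"pics/{n}1.png",im)
    for q in("ring","pick"): 
        for r in vision.silhouettes(n,q)[:2]: print(n,q,r["score"],r["extent"],onz(cam(n),cen(r["mask"]),0))
a=cv2.imread("pics/w6.png")[0:320,140:500]; b=cv2.imread("pics/scene1.png")[130:250,240:390]
b=cv2.resize(b,None,fx=2.67,fy=2.67,interpolation=cv2.INTER_CUBIC)[:320]; 
b=np.pad(b,((0,320-b.shape[0]),(0,0),(0,0)))
cv2.imwrite("pics/j6.png",np.hstack([a,b]))
E
```

```text
9.725 [ 531.6 -272.9  108.7] [[ 0.  1. -0.]
 [ 1. -0.  0.]
 [ 0. -0. -1.]] cam [ 534.  -203.8  261.5] 358.3756499104997
ring_eye 0.65 [317.6   0.  347.2   9.7] [333.4   2.4] 137
ring 0.63 [322.5   0.  346.2   5.9] [333.7   2.3] 129
pulley 0.25 [242.  126.6 344.3 300.8] [268.9 201.5] 5264
scene ring 0.67 [303.9, 190.5, 308.6, 199.0] [ 537.9 -119.9]
scene ring 0.43 [374.3, 180.1, 410.7, 218.8] [347.7  90.2]
scene pick 0.55 [257.5, 137.8, 295.2, 165.6] [ 461.9 -336.5]
scene pick 0.19 [315.5, 188.5, 333.7, 207.4] [498.3 -66.4]
top ring 0.6 [349.2, 205.0, 371.4, 221.1] [ 539.2 -115. ]
top ring 0.59 [320.3, 198.8, 344.2, 222.1] [545.1 -30.9]
top pick 0.71 [410.9, 131.5, 444.5, 164.8] [ 725.8 -313.1]
top pick 0.65 [379.1, 206.6, 417.8, 212.1] [ 545.2 -238.2]
```

View pics/j6.png

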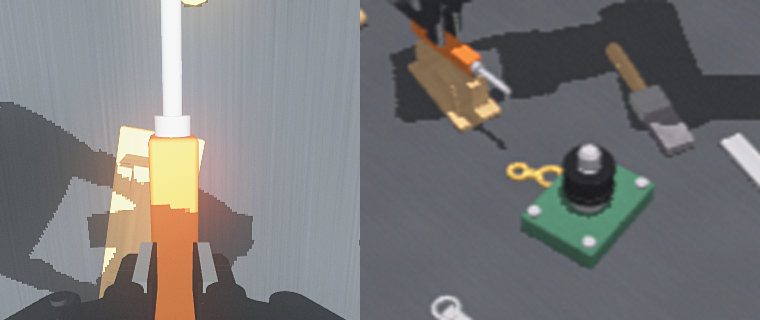

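Request:
{"method": "servo_tool", "body": {
  "targets": [
    {"grip": 0.01,"tx": -0.0065,"ty": -0.0077,"tz": 0,"wx": 0,"wy": 0,"wz": -3.6},
    {"grip": 0.01,"tx": -0.0065,"ty": -0.0077,"tz": 0,"wx": 0,"wy": 0,"wz": -3.6},
    {"grip": 0.01,"tx": -0.0065,"ty": -0.0076,"tz": 0,"wx": 0,"wy": 0,"wz": -3.6},
    {"grip": 0.01,"tx": 0,"ty": 0,"tz": 0,"wx": 0,"wy": 0,"wz": 0},
    {"grip": 0.01,"tx": 0,"ty": 0,"tz": 0,"wx": 0,"wy": 0,"wz": 0}
  ]
}}

```text
clock: 10.8
tool_pos: [512.5, -295.6, 108.8]
tcp_rot: [[0.221, 0.975, 0.0], [0.975, -0.221, 0.0], [0.0, 0.0, -1.0]]
ft_force: [0.4, 0.2, -1.3]
finger_gap: 0.178
finger_force: 88.5
```

Request:
{"method": "servo_tool", "body": {
  "targets": [
    {"grip": 0.01,"tx": -0.0003,"ty": -0.0004,"tz": -0.02,"wx": 0,"wy": 0,"wz": 0},
    {"grip": 0.01,"tx": 0,"ty": 0,"tz": -0.015,"wx": 0,"wy": 0,"wz": 0},
    {"grip": 0.01,"tx": 0,"ty": 0,"tz": -0.009,"wx": 0,"wy": 0,"wz": 0},
    {"grip": 0.01,"tx": 0,"ty": 0,"tz": -0.004,"wx": 0,"wy": 0,"wz": 0},
    {"grip": 0.01,"tx": 0,"ty": 0,"tz": 0,"wx": 0,"wy": 0,"wz": 0},
    {"grip": 0.01,"tx": 0,"ty": 0,"tz": 0,"wx": 0,"wy": 0,"wz": 0}
  ]
}}

```text
clock: 11.55
tool_pos: [512.3, -296.4, 61.3]
tcp_rot: [[0.222, 0.975, 0.001], [0.975, -0.222, -0.001], [-0.0, 0.001, -1.0]]
ft_force: [-0.1, -0.3, -1.2]
finger_gap: 0.178
finger_force: 88.5
```

Request:
{"method": "servo_tool", "body": {
  "targets": [
    {"grip": 0.01,"tx": 0,"ty": 0,"tz": -0.0015,"wx": 0,"wy": 0,"wz": 0},
    {"grip": 0.01,"tx": 0,"ty": 0,"tz": 0,"wx": 0,"wy": 0,"wz": 0},
    {"grip": 0.07,"tx": 0,"ty": 0,"tz": 0,"wx": 0,"wy": 0,"wz": 0},
    {"grip": 0.07,"tx": 0,"ty": 0,"tz": 0,"wx": 0,"wy": 0,"wz": 0},
    {"grip": 0.07,"tx": 0,"ty": 0,"tz": 0,"wx": 0,"wy": 0,"wz": 0},
    {"grip": 0.07,"tx": 0,"ty": 0,"tz": 0.02,"wx": 0,"wy": 0,"wz": 0},
    {"grip": 0.07,"tx": 0,"ty": 0,"tz": 0.05,"wx": 0,"wy": 0,"wz": 0},
    {"grip": 0.08,"tx": 0,"ty": 0,"tz": 0.05,"wx": 0,"wy": 0,"wz": 0},
    {"grip": 0.08,"tx": 0,"ty": 0,"tz": 0.05,"wx": 0,"wy": 0,"wz": 0}
  ]
}}

```text
clock: 12.68
tool_pos: [511.8, -296.1, 231.0]
tcp_rot: [[0.222, 0.975, 0.0], [0.975, -0.222, -0.0], [-0.0, 0.0, -1.0]]
ft_force: [-0.2, -1.3, -0.1]
finger_gap: 0.934
finger_force: 0.0
```

Request:
{"method": "servo_tool", "body": {
  "targets": [
    {"grip": 0.08,"tx": 0.006,"ty": 0.045,"tz": 0.01,"wx": 0,"wy": 0,"wz": 3.2},
    {"grip": 0.08,"tx": 0.006,"ty": 0.05,"tz": 0.01,"wx": 0,"wy": 0,"wz": 3.2},
    {"grip": 0.08,"tx": 0.006,"ty": 0.05,"tz": 0,"wx": 0,"wy": 0,"wz": 3.2},
    {"grip": 0.08,"tx": 0.006,"ty": 0.05,"tz": 0,"wx": 0,"wy": 0,"wz": 3.2},
    {"grip": 0.08,"tx": 0,"ty": 0,"tz": 0,"wx": 0,"wy": 0,"wz": 0},
    {"grip": 0.08,"tx": 0,"ty": 0,"tz": 0,"wx": 0,"wy": 0,"wz": 0}
  ]
}}

```text
clock: 13.42
tool_pos: [536.0, -101.5, 249.4]
tcp_rot: [[0.001, 1.0, 0.0], [1.0, -0.001, -0.001], [-0.001, 0.0, -1.0]]
ft_force: [0.7, 0.3, -0.1]
finger_gap: 0.935
finger_force: 0.0
```

```bash
python3 look.py w7 pulley ring; python3 - <<'E'
from h import *; import pickle
np.set_printoptions(precision=1,suppress=True)
c=cam("wrist"); im=cv2.imread("pics/w7.png"); t=np.linspace(0,2*np.pi,60)
D7=pickle.load(open("w7.pkl","rb"));D3=pickle.load(open("w3.pkl","rb"))
print("axis est w3",onz(D3["c"],(309.6,65),90))
for r,z,col in((30,90,(255,0,255)),(9,113,(0,255,0))): cv2.polylines(im,[np.int32(proj(c,np.c_[536.1+r*np.cos(t),-29.7+r*np.sin(t),0*t+z]))],True,col,1)
t_=vision.snapshot("top"); T=cv2.resize(t_[180:260,290:460],(510,240),interpolation=cv2.INTER_CUBIC)
out=np.zeros((590,640,3),np.uint8); out[:350]=im[:350]; out[350:,:510]=T
cv2.imwrite("pics/w7o.png",out)
E
```

```text
13.475 [ 535.9 -102.   249.3] [[ 0.  1.  0.]
 [ 1. -0. -0.]
 [-0.  0. -1.]] cam [535.9 -31.5 402.2] 358.3756499104997
pulley 0.79 [280.4  55.2 352.8 129.5] [313.5  92.2] 3313
ring 0.65 [291.9 147.4 337.3 200.1] [316.2 175. ] 769
axis est w3 [535.9 -27.8]
```

View pics/w7o.png

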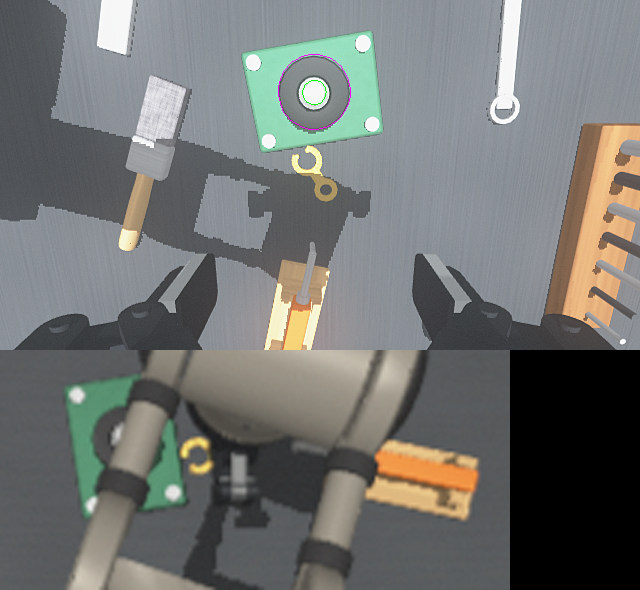

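Request:
{"method": "servo_tool", "body": {
  "newtons": 50,
  "targets": [
    {"grip": 0.082,"tx": 0,"ty": 0.036,"tz": -0.01,"wx": 0,"wy": 0,"wz": 0},
    {"grip": 0.082,"tx": 0,"ty": 0.0363,"tz": -0.03,"wx": 0,"wy": 0,"wz": 0},
    {"grip": 0.082,"tx": 0,"ty": 0,"tz": -0.045,"wx": 0,"wy": 0,"wz": 0},
    {"grip": 0.082,"tx": 0,"ty": 0,"tz": 0,"wx": 0,"wy": 0,"wz": 0},
    {"grip": 0.082,"tx": 0,"ty": 0,"tz": 0,"wx": 0,"wy": 0,"wz": 0}
  ]
}}

```text
clock: 14.25
tool_pos: [536.9, -29.8, 165.8]
tcp_rot: [[0.002, 1.0, 0.002], [1.0, -0.002, -0.0], [-0.0, 0.002, -1.0]]
ft_force: [0.0, -0.2, -0.5]
finger_gap: 0.96
finger_force: 0.0
```

Request:
{"method": "servo_tool", "body": {
  "targets": [
    {"grip": 0.082,"tx": -0.0005,"ty": 0,"tz": -0.035,"wx": 0,"wy": 0,"wz": 0},
    {"grip": 0.082,"tx": 0,"ty": 0,"tz": -0.035,"wx": 0,"wy": 0,"wz": 0},
    {"grip": 0.082,"tx": 0,"ty": 0,"tz": -0.0245,"wx": 0,"wy": 0,"wz": 0},
    {"grip": 0.082,"tx": 0,"ty": 0,"tz": 0,"wx": 0,"wy": 0,"wz": 0}
  ]
}}

```text
clock: 14.75
tool_pos: [535.7, -29.6, 70.1]
tcp_rot: [[0.002, 1.0, -0.0], [1.0, -0.002, 0.0], [0.0, -0.0, -1.0]]
ft_force: [0.1, -0.0, 0.7]
finger_gap: 0.956
finger_force: 0.0
```

Request:
{"method": "servo_tool", "body": {
  "targets": [
    {"grip": 0.065,"tx": 0,"ty": 0,"tz": 0,"wx": 0,"wy": 0,"wz": 0},
    {"grip": 0.058,"tx": 0,"ty": 0,"tz": 0,"wx": 0,"wy": 0,"wz": 0},
    {"grip": 0.05,"tx": 0,"ty": 0,"tz": 0,"wx": 0,"wy": 0,"wz": 0},
    {"grip": 0.05,"tx": 0,"ty": 0,"tz": 0,"wx": 0,"wy": 0,"wz": 0},
    {"grip": 0.05,"tx": 0,"ty": 0,"tz": 0,"wx": 0,"wy": 0,"wz": 0}
  ]
}}

```text
clock: 15.38
tool_pos: [536.8, -29.4, 72.3]
tcp_rot: [[0.001, 1.0, 0.004], [1.0, -0.001, -0.001], [-0.001, 0.004, -1.0]]
ft_force: [-1.7, -0.3, 10.1]
finger_gap: 0.656
finger_force: 51.1
```

Request:
{"method": "servo_tool", "body": {
  "targets": [
    {"grip": 0.05,"tx": 0,"ty": 0,"tz": 0.01,"wx": 0,"wy": 0,"wz": 0},
    {"grip": 0.05,"tx": 0,"ty": 0,"tz": 0.015,"wx": 0,"wy": 0,"wz": 0},
    {"grip": 0.05,"tx": 0,"ty": 0,"tz": 0.02,"wx": 0,"wy": 0,"wz": 0},
    {"grip": 0.05,"tx": 0,"ty": 0,"tz": 0.025,"wx": 0,"wy": 0,"wz": 0},
    {"grip": 0.05,"tx": 0,"ty": 0,"tz": 0.025,"wx": 0,"wy": 0,"wz": 0},
    {"grip": 0.05,"tx": 0,"ty": 0,"tz": 0.015,"wx": 0,"wy": 0,"wz": 0},
    {"grip": 0.05,"tx": 0,"ty": 0,"tz": 0,"wx": 0,"wy": 0,"wz": 0}
  ]
}}

```text
clock: 16.25
tool_pos: [536.0, -29.0, 181.1]
tcp_rot: [[0.001, 1.0, 0.003], [1.0, -0.001, -0.0], [-0.0, 0.003, -1.0]]
ft_force: [-0.0, -0.3, -3.5]
finger_gap: 0.653
finger_force: 53.6
```

```bash
python3 - <<'E'
from h import *
np.set_printoptions(precision=1,suppress=True)
o={}
for n in("scene","top"):
    im=vision.snapshot(n); cv2.imwrite(f"pics/{n}2.png",im); c=cam(n)
    r=vision.silhouettes(n,"parts_tray")[0]; m=r["mask"].astype(np.uint8); print(n,r["score"],r["extent"])
    # sharper mask from colour
    h=cv2.cvtColor(im,cv2.COLOR_BGR2HSV); k=cv2.dilate(m,np.ones((9,9)))&(cv2.inRange(h,(95,120,40),(125,255,255))>0).astype(np.uint8)
    q=cv2.minAreaRect(np.argwhere(k>0)[:,::-1].astype(np.float32)); print(q)
    print([onz(c,p,30) for p in cv2.boxPoints(q)]); o[n]=(c,q[0])
print(tri(*o["scene"],*o["top"]), onz(*o["top"],30))
E
```

```text
scene 0.64 [393.3, 213.5, 470.9, 282.3]
((431.7862854003906, 244.41421508789062), (66.3873291015625, 47.11628723144531), 35.90972137451172)
[array([509.7, 205.8]), array([340.1, 179.6]), array([350.5, 370.3]), array([507.1, 381. ])]
top 0.83 [191.4, 222.5, 251.7, 278.0]
((221.0, 250.5), (49.0, 62.0), 90.0)
[array([488.9, 375.5]), array([490.5, 197.2]), array([352.6, 192.9]), array([350.7, 368.5])]
[420.5 285.9  17.6] [420.1 283.4]
```

Request:
{"method": "servo_tool", "body": {
  "targets": [
    {"grip": 0.05,"tx": -0.01,"ty": 0.027,"tz": 0,"wx": 0,"wy": 0,"wz": 0},
    {"grip": 0.05,"tx": -0.017,"ty": 0.046,"tz": 0,"wx": 0,"wy": 0,"wz": 0},
    {"grip": 0.05,"tx": -0.02,"ty": 0.055,"tz": 0,"wx": 0,"wy": 0,"wz": 0},
    {"grip": 0.05,"tx": -0.02,"ty": 0.055,"tz": -0.01,"wx": 0,"wy": 0,"wz": 0},
    {"grip": 0.05,"tx": -0.02,"ty": 0.055,"tz": -0.02,"wx": 0,"wy": 0,"wz": 0},
    {"grip": 0.05,"tx": -0.018,"ty": 0.047,"tz": -0.02,"wx": 0,"wy": 0,"wz": 0},
    {"grip": 0.05,"tx": -0.011,"ty": 0.028,"tz": -0.02,"wx": 0,"wy": 0,"wz": 0},
    {"grip": 0.05,"tx": 0,"ty": 0,"tz": -0.02,"wx": 0,"wy": 0,"wz": 0},
    {"grip": 0.05,"tx": 0,"ty": 0,"tz": -0.02,"wx": 0,"wy": 0,"wz": 0},
    {"grip": 0.05,"tx": 0,"ty": 0,"tz": -0.01,"wx": 0,"wy": 0,"wz": 0},
    {"grip": 0.05,"tx": 0,"ty": 0,"tz": 0,"wx": 0,"wy": 0,"wz": 0}
  ]
}}

```text
clock: 17.82
tool_pos: [419.0, 283.8, 59.0]
tcp_rot: [[0.001, 1.0, -0.002], [1.0, -0.001, -0.001], [-0.001, -0.002, -1.0]]
ft_force: [1.2, 1.1, -1.8]
finger_gap: 0.659
finger_force: 53.6
```

```bash
python3 look.py w8 pulley parts_tray; python3 - <<'E'
from h import *
im=cv2.imread("pics/w8.png"); s=vision.snapshot("scene"); 
cv2.imwrite("pics/w8o.png",np.vstack([cv2.resize(im,(480,300)),cv2.resize(s[150:310,330:540],(394,300))[:, :394] if 0 else np.pad(cv2.resize(s[150:310,330:540],(394,300)),((0,0),(0,86),(0,0)))]))
E
```

```text
17.875 [419.6 284.   59.8] [[ 0.  1. -0.]
 [ 1. -0. -0.]
 [-0. -0. -1.]] cam [419.2 353.8 211.8] 358.3756499104997
pulley 0.65 [247.  180.1 387.5 333.1] [314.4 258. ] 15695
parts_tray 0.74 [169.8  56.9 460.9 361.2] [317.1 170.6] 52858
```

View pics/w8o.png

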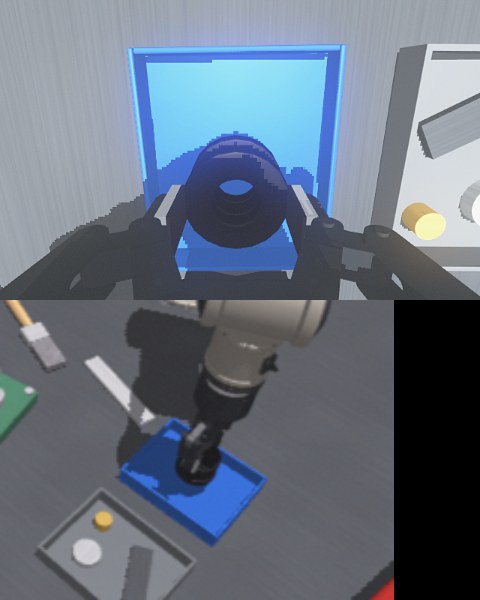

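```bash
python3 - <<'E'
from h import *; import pickle
D=pickle.load(open("w8.pkl","rb")); t=np.linspace(0,6.28,90); s=bot.read_state()["tool_pos"]
for a in (-10,-5,0,5,10):
    A=np.radians(a); L=np.vstack([np.c_[30*np.cos(t),30*np.sin(t),0*t+z] for z in(-20,20)])
    R=np.array([[1,0,0],[0,np.cos(A),-np.sin(A)],[0,np.sin(A),np.cos(A)]])
    X=L@R.T+np.array([s[0],s[1],s[2]-2.3]); m=cv2.fillConvexPoly(np.zeros((400,640),np.uint8),cv2.convexHull(np.int32(proj(D["c"],X))),1)>0
    p=proj(D["c"],X); M=D["m"]["pulley"]; print(a,p.min(0),p.max(0),(m&M).sum()/(m|M).sum())
E
```

```text
-10 [243.68280065 184.43783924] [390.10865368 333.80624616] 0.8793290972579999
-5 [243.76108775 181.55664651] [390.00053078 334.4334318 ] 0.8929857657348653
0 [243.91204416 179.08157046] [389.88604328 334.36228206] 0.8860030489526283
5 [244.13360844 177.04841643] [389.69518997 333.63228016] 0.8748534747418365
10 [244.35193019 175.49388356] [389.43057655 332.28675452] 0.866153931278703
```

Upright to within a couple of degrees. I'll lower it gently until it makes contact.

Request:
{"method": "servo_tool", "body": {
  "targets": [
    {"grip": 0.05,"tx": 0,"ty": 0,"tz": -0.012,"wx": 0,"wy": 0,"wz": 0},
    {"grip": 0.05,"tx": 0,"ty": 0,"tz": -0.01,"wx": 0,"wy": 0,"wz": 0},
    {"grip": 0.05,"tx": 0,"ty": 0,"tz": -0.005,"wx": 0,"wy": 0,"wz": 0},
    {"grip": 0.05,"tx": 0,"ty": 0,"tz": -0.002,"wx": 0,"wy": 0,"wz": 0},
    {"grip": 0.05,"tx": 0,"ty": 0,"tz": 0,"wx": 0,"wy": 0,"wz": 0},
    {"grip": 0.05,"tx": 0,"ty": 0,"tz": 0,"wx": 0,"wy": 0,"wz": 0}
  ]
}}

```text
clock: 18.77
tool_pos: [419.7, 284.2, 31.0]
tcp_rot: [[0.001, 1.0, 0.001], [1.0, -0.001, 0.0], [0.0, 0.001, -1.0]]
ft_force: [0.9, -0.2, -2.3]
finger_gap: 0.653
finger_force: 53.6
```

Request:
{"method": "servo_tool", "body": {
  "targets": [
    {"grip": 0.05,"tx": 0,"ty": 0,"tz": -0.002,"wx": 0,"wy": 0,"wz": 0},
    {"grip": 0.05,"tx": 0,"ty": 0,"tz": -0.001,"wx": 0,"wy": 0,"wz": 0},
    {"grip": 0.05,"tx": 0,"ty": 0,"tz": -0.001,"wx": 0,"wy": 0,"wz": 0},
    {"grip": 0.05,"tx": 0,"ty": 0,"tz": 0,"wx": 0,"wy": 0,"wz": 0}
  ]
}}

```text
clock: 19.27
tool_pos: [419.4, 284.1, 26.7]
tcp_rot: [[0.001, 1.0, -0.0], [1.0, -0.001, -0.0], [-0.0, -0.0, -1.0]]
ft_force: [-1.0, 0.8, -1.5]
finger_gap: 0.654
finger_force: 53.6
```

Request:
{"method": "servo_tool", "body": {
  "targets": [
    {"grip": 0.05,"tx": 0,"ty": 0,"tz": -0.001,"wx": 0,"wy": 0,"wz": 0},
    {"grip": 0.05,"tx": 0,"ty": 0,"tz": -0.0005,"wx": 0,"wy": 0,"wz": 0},
    {"grip": 0.05,"tx": 0,"ty": 0,"tz": 0,"wx": 0,"wy": 0,"wz": 0}
  ]
}}

```text
clock: 19.65
tool_pos: [419.5, 284.2, 26.4]
tcp_rot: [[0.001, 1.0, 0.001], [1.0, -0.001, 0.0], [0.0, 0.001, -1.0]]
ft_force: [-3.9, -1.3, 8.8]
finger_gap: 0.656
finger_force: 55.0
```

Contact (about 10 N). I'll release and retreat.

Request:
{"method": "servo_tool", "body": {
  "targets": [
    {"grip": 0.062,"tx": 0,"ty": 0,"tz": 0,"wx": 0,"wy": 0,"wz": 0},
    {"grip": 0.075,"tx": 0,"ty": 0,"tz": 0,"wx": 0,"wy": 0,"wz": 0},
    {"grip": 0.075,"tx": 0,"ty": 0,"tz": 0,"wx": 0,"wy": 0,"wz": 0},
    {"grip": 0.075,"tx": 0,"ty": 0,"tz": 0,"wx": 0,"wy": 0,"wz": 0},
    {"grip": 0.075,"tx": 0,"ty": 0,"tz": 0.02,"wx": 0,"wy": 0,"wz": 0},
    {"grip": 0.075,"tx": 0,"ty": 0,"tz": 0.05,"wx": 0,"wy": 0,"wz": 0},
    {"grip": 0.075,"tx": 0,"ty": 0,"tz": 0.05,"wx": 0,"wy": 0,"wz": 0},
    {"grip": 0.075,"tx": 0,"ty": 0,"tz": 0.05,"wx": 0,"wy": 0,"wz": 0},
    {"grip": 0.075,"tx": -0.03,"ty": 0,"tz": 0.03,"wx": 0,"wy": 0,"wz": 0},
    {"grip": 0.075,"tx": 0,"ty": 0,"tz": 0,"wx": 0,"wy": 0,"wz": 0},
    {"grip": 0.075,"tx": 0,"ty": 0,"tz": 0,"wx": 0,"wy": 0,"wz": 0}
  ]
}}

```text
clock: 21.02
tool_pos: [389.5, 284.0, 224.6]
tcp_rot: [[0.001, 1.0, -0.0], [1.0, -0.001, -0.0], [-0.0, -0.0, -1.0]]
ft_force: [0.2, 0.1, -0.7]
finger_gap: 0.878
finger_force: 0.0
```

```bash
python3 look.py w9 pulley; python3 - <<'E'
from h import *
im=cv2.imread("pics/w9.png"); t=vision.snapshot("top")
cv2.imwrite("pics/w9o.png",np.vstack([np.pad(cv2.resize(im,(448,280)),((0,0),(0,112),(0,0))),cv2.resize(t[130:290,180:460],(560,320),interpolation=cv2.INTER_CUBIC)]))
E
```

```text
21.075 [389.4 283.8 224.1] [[ 0.  1. -0.]
 [ 1. -0. -0.]
 [-0. -0. -1.]] cam [389.4 353.9 377.4] 358.3756499104997
pulley 0.76 [316.1 133.3 380.7 205.1] [345.1 169.7] 3051
pulley 0.57 [271.8  78.3 421.1 249.2] [346.1 160.6] 21458
```

View pics/w9o.png

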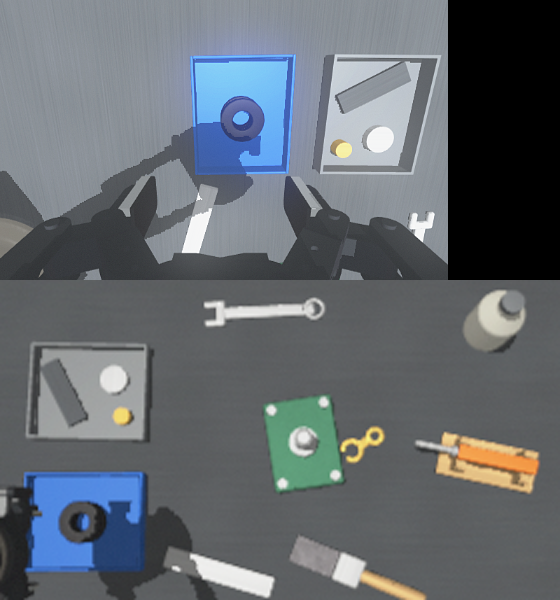

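```bash
python3 -c "
from workcell import bot
print(bot.job_done())"
```

```text
the job is handed in; nothing more can be done
None
```

The job is handed in at about 21 s: the pick's hook pulled the ring off and it lies on the bench beside the housing, the pick is back in its cradle, the pulley sits flat in the blue tray, and the last pictures show nothing else moved; I viewed 11 pictures, one over the limit of 10.

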